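# Set the iris of the counting stand to its index and start the count

## Task

Push the upright fin of the iris lever round its arc until the lever's nose points at the small index rider clipped on the scale's rim, then press the stand's round start button fully down and let it come up again. Only push: do not pinch the fin between the fingers, do not press the button before the lever is set, and leave the rider and the things standing around where they are.

Things in the scene. Friction and masses are not known exactly. Their poses are not given: they have to be found in the camera images.
- iris_stand: Low round grey stand, fixed to the desk: foot 236 mm across, 12 mm high, on it a scale flange 192 mm across, top 36 mm high, with raised dark marks every 10 degrees. Origin: centre of the underside, on the vertical axis of the iris ring. Its -x points to the robot at yaw 0 and is mid-scale; its +y is to the left seen from the robot. A tongue 12 mm high on its +y side carries the start button.
- aperture_lever (a joint): Lever angle about the stand's vertical axis, rad: 0 along the stand's -x (mid-scale), growing towards its +y (left, clockwise from above); at angle q and radius r a lever point is at (-r cos q, r sin q) in the stand's frame. Limits -1.1, 1.1; it starts right of the rider (smaller angle). Plain friction, about 2 N at the fin, no spring: it stays where it is left.
- fin_centre (a point): Centre of the upright fin on the lever, the part to push: dark plate 16 mm long along the lever, 12 mm thick across it, top 101 mm above the desk; this point is at radius 79 mm, 76 mm above the desk. Below it are the dark lever arm (12 mm wide, top at 52 mm) and the dark ring (100 mm across, top at 54 mm). Fingertips kept 60 to 90 mm above the desk meet only the fin.
- lever_nose (a point): Tip of the lever's pointed nose, at radius 94 mm from the axis, on top of the arm, 52 mm above the desk.
- index_rider (a joint): Angle of the index rider about the same axis, in the same sense and with the same zero as the lever's angle: the lever points at the rider when both angles are equal. The rider is stiff and must not be moved. (Two thin round stop pins stand on the flange at the ends of the scale; they are not the rider.)
- index_mark (a point): Inward point of the index rider, the bare metal block (10 mm wide along the rim, 13 mm deep, with a small screw outside) that is clipped on the outer rim of the scale; at radius 97 mm from the axis, 44 mm above the desk. Its y axis runs along the rim to the left, its -x axis points outward. The lever passes above and inside it.
- start_button (a joint): Travel of the start button, m: 0 up, 0.006 fully down; a spring returns it. Fully down takes about 5 N.
- start_button_top (a point): Centre of the top of the round start button when up: grey cap 30 mm across in a low black collar, its top 36 mm above the desk, 8 mm above the collar; on the tongue at the stand's left, 130 mm left of and 10 mm behind the ring's axis in the stand's frame; it is pressed straight down.
- source_disc: Bystander: small flat round disc, 25 mm across, 7 mm high, lying to the right of the stand. Origin: centre of its underside.
- tin: Bystander: flat round pale tin, 66 mm across, 24 mm high, standing left of the stand, nearer the robot. Origin: centre of its underside.
- pot_a: Bystander: small sample pot with white ribbed lid, 50 mm across, 54 mm high, standing behind the stand to the right. Origin: centre of its underside.
- pot_b: Bystander: slightly larger sample pot with white ribbed lid, 56 mm across, 60 mm high, standing behind the stand, middle to left. Origin: centre of its underside.

How it is judged:
On the way, in this order (a step that is already met when the one before it is completed fails the run):
1. the lever's nose points at the index rider (y of lever_nose in the frame of index_mark between -0.005 and 0.005 m), for 0.3 s.
2. the start button is pressed fully down with the lever set (all of step 1 and value of joint start_button above 0.0045 m), for 0.05 s.
At the end, for the whole second after the job is handed in: The lever's nose is at rest within 5 mm (along the rim) of the rider's middle, that is within the rider's width, and the start button, after being pressed at least 4.5 mm down, is up again (within 1.5 mm) (all of step 1 and value of joint start_button below 0.0015 m and velocity of joint aperture_lever between -0.05 and 0.05 rad/s); the robot touches nothing.
It fails at once if the start button is pressed (more than 3 mm) while the lever is not set to the rider (value of joint start_button above 0.003 m and not (y of lever_nose in the frame of index_mark between -0.005 and 0.005 m)).
It fails at once if the fin is pinched: the fingers press on both of its halves at once with more than 1.5 N each (contact force between the fingers and aperture_lever_c0 above 1.5 N and contact force between the fingers and aperture_lever_c1 above 1.5 N).
It fails at once if the index rider is moved by more than 3 mm (distance of index_mark from where it was at the start of the episode above 0.003 m).
It fails at once if a bystander (disc, tin or pot) is moved by more than 15 mm (distance of any of source_disc, tin, pot_a, pot_b from where it was at the start of the episode above 0.015 m).
It also fails if it takes over 51 s, if anything falls off the work surface, if the arm or the gripper's body presses on something with over 40 N, if the wrist force passes 120 N, or if a joint passes its speed limit or range.

## Robot

A 7-joint arm with a two-finger parallel gripper is mounted at the origin on a cart in front of the work surface, level with it; the furniture and walls round the work are solid. World frame = base frame: x ahead of the robot, y to its left, z up, the work surface at z = 0. Lengths are in m, angles in rad, forces in N, time in s.
With the tool pointing down it reaches from about 0.35 to 0.9 m from the base axis. Payload 8.1 kg.
Tool frame: the origin (TCP) lies midway between the tips of the shut fingers; the grasp point (between the pads) lies arm.tcp_to_grasp behind it (arm.tcp_to_grasp is the distance from the TCP to the grasp point, in m); z points along the fingers, y is the line along which they close (so a half turn about z gives the same grasp; the last joint's range is limited). The gripper opens to 92 mm and grips with 3 to 60 N. Pads are 19 mm wide; open, the fingers measure 130 mm over their backs; the gripper's body (75 mm by 190 mm) begins 47 mm behind the grasp point.
Start: joints at [1.03, 0.434, 0.025, 1.573, -0.012, 1.134, -0.075], TCP at [0.265, -0.566, 0.227] pointing down, gripper open.
Joint ranges: [-2.62, 2.62], [-0.44, 2.09], [-1.27, 1.32], [0.08, 2.57], [-1.32, 4.46], [0.12, 2], [-2.74, 2.74]. Speed limits (rad/s): [2.22, 2.22, 3.01, 3.01, 3.14, 3.14, 3.14].

## Interface

Orientations are given as a rotation vector (axis times angle).
In Python, from cell import observe, get_image, arm gives the robot as it stands. The module is installed in compiled form; this text tells all that it offers.
- The arm moves only by the tool drive_tool, never from a script. Its argument "steps" is a list of rows, each a list of 5 numbers: the closure, from 0 (fully open) to 1 (shut), then the shift along the world's x, y, z in mm, then the turn about the world's z in rad. In form: [[hand, x, y, z, roll], ...]. A call has 1 to 20 rows; each row shifts and turns the commanded pose from where the row before left it; what a row does not reach is not made up. A row lasts 1/12 s, in which the tool goes at most 41.7 mm and 7.16 degrees, less where a joint would pass 70% of its speed; a pose out of reach is approached as far as the arm can. A call with a gripper value outside its range is refused whole. The fingers move at their own pace and stop on an object; "grip_force" is the grip in N (left out, the last holds). Time passes only in rows, so rows that do not move let the fingers close. It gives the time, the measured TCP pose, the force, the opening and the grip force at its end, in the units of the state.
- observe(): the state, without advancing time (a new reading comes with each control period).
- get_image(name): name is "scene" or "top" or "wrist"; returns a dict with "image" (420x560x3 uint8, red, green, blue), "vfov" (degrees; the focal length in pixels is half the picture's height over the tangent of half this angle, whatever the lens; pixels are square), "cx", "cy" (the principal point, pixels), "k1" (the pictures are not rectified: a ray, as slopes to the right and down, at radius r is drawn at 1 + k1 r^2 times it, then the intrinsics apply), "xyz" and "attitude" of the camera in the world. Camera axes: x right, y down, z forward; pixel columns grow to the right and rows downward; lengths in m; the calibration is good to about 2 mm. A picture is of the moment at which its call begins. There is no depth.
- arm.sign_off(): hands the job in; it is judged then, once.
The state is a dict: "clock": time; "joints": joint angles; "dq": joint speeds; "joint_efforts": joint torques, N m; "position": TCP position; "ee_rot": TCP orientation; "force": force on the tool from outside, world axes, zero at the start; "ft_torque": the same for the moment, N m; "width": opening from 0.0 (shut) to 1.0 (fully open); "gripper_force": force on a finger pad.
Only numpy, scipy, OpenCV 4.12 (cv2) and the standard library are available. Lean on these libraries where they do the work, as an engineer would, in place of code of your own. Each camera call takes 0.05 s, during which the arm holds its last target. There are 200 camera calls.

## Working session

There is one attempt and no reset: what is moved stays moved. The work goes in short steps, Python scripts to look and compute and a tool call to move; the robot and the scene stay as the last step left them, time stands still between calls to the robot, and variables do not carry over. Pictures are saved under pics/ and viewed, at most 10 in all, crops included, and the job is handed in when it is done.

Besides the shell and the picture viewer there is one more tool, called after "Call:" by a JSON object that holds its "name" and its "arguments", one argument or row to a line. drive_tool: Moves the arm, as the interface text tells. Its arguments: {"type":"object","properties":{"steps":{"type":"array"},"grip_force":{"type":"number"}},"required":["steps"]}

```bash
mkdir -p pics; cat > h.py <<'E'
import numpy as np, cv2
from scipy.spatial.transform import Rotation as R
from cell import observe, get_image, arm
def cam(n,f=None):
    c=get_image(n)
    if f: cv2.imwrite('pics/'+f,c['image'][:,:,::-1])
    return c
def rot(c):
    a=np.array(c['attitude'],float)
    return a if a.shape==(3,3) else R.from_rotvec(a).as_matrix()
def K(c):
    f=c['image'].shape[0]/2/np.tan(np.radians(c['vfov'])/2)
    return np.array([[f,0,c['cx']],[0,f,c['cy']],[0,0,1]])
def ray(c,uv,z):
    p=cv2.undistortPoints(np.array(uv,float).reshape(-1,1,2),K(c),np.array([c['k1'],0,0,0.]))[:,0]
    d=np.c_[p,np.ones(len(p))]@rot(c).T
    o=np.array(c['xyz']); return o+d*((z-o[2])/d[:,2])[:,None]
def proj(c,P):
    q=(np.array(P,float).reshape(-1,3)-c['xyz'])@rot(c)
    return cv2.projectPoints(q,np.zeros(3),np.zeros(3),K(c),np.array([c['k1'],0,0,0.]))[0][:,0]
E
python3 - <<'E'
from h import *
for n in('top','scene'):
    c=cam(n,n+'0.png'); print(n,c['vfov'],c['cx'],c['cy'],c['k1'],c['xyz'],c['attitude'])
s=observe(); print(s)
E
```

```text
top 46.70333199925252 281.3953573932901 201.59690107631928 -0.14117327638267807 [0.49086627 0.10792333 0.95777055] [-2.13455307  2.20358066 -0.07478964]
scene 44.82928862356632 279.5089671337754 207.60780933830677 -0.07260388785910657 [0.2504062  0.83885843 0.6325017 ] [-0.50539705  2.54589927 -1.36188095]
{'clock': 0.1, 'joints': array([ 1.03034687,  0.43518404,  0.02499324,  1.57397659, -0.0116086 ,
        1.13399582, -0.07509642]), 'dq': array([-0.00018073, -0.00146274, -0.00155726, -0.00223876, -0.00161295,
        0.00041832, -0.00014313]), 'joint_efforts': array([ 2.43668081e-03, -6.69131684e+01,  9.87791978e-01, -3.15146649e+01,
       -6.05335599e-02,  3.74452304e-02,  5.99037389e-05]), 'position': array([ 0.26475274, -0.56566491,  0.226016  ]), 'ee_rot': array([-3.06531893e+00, -6.81864886e-01,  6.81424758e-04]), 'force': array([ 0.09151174, -0.66152167, -0.8538859 ]), 'ft_torque': array([-0.03499594,  0.02479226,  0.01052529]), 'gripper_force': 0.0, 'width': 1.0030572292635365}
```

View pics/top0.png

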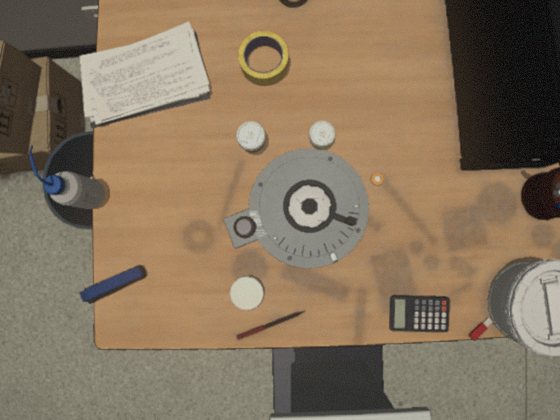

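View pics/scene0.png

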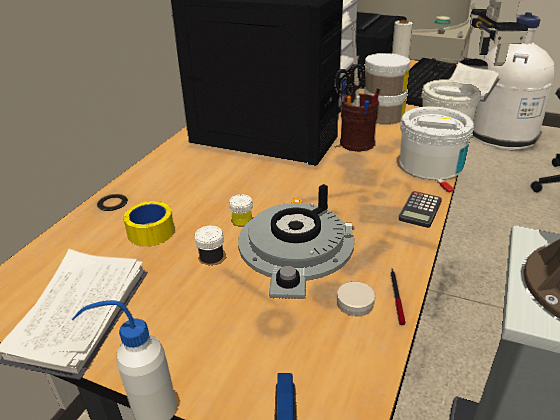

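The top view shows the stand centre near (309,208), the fin near (350,219), the rider near (334,257), the button at (245,228), the tin at (247,293), and the pots at (251,136) and (322,134). I'll measure these and take an enlarged crop.

```bash
python3 - <<'E'
from h import *
c=cam('top'); im=c['image']
cv2.imwrite('pics/crop1.png',cv2.resize(im[140:280,215:385][:,:,::-1],None,fx=4.2,fy=4.2,interpolation=cv2.INTER_CUBIC))
hsv=cv2.cvtColor(im,cv2.COLOR_RGB2HSV)
# foot+flange: unsaturated in region
m=((hsv[:,:,1]<60)).astype(np.uint8); m[:, :225]=0;m[:,385:]=0;m[:145]=0;m[275:]=0
cn=max(cv2.findContours(m,cv2.RETR_EXTERNAL,cv2.CHAIN_APPROX_NONE)[0],key=cv2.contourArea)[:,0]
P=ray(c,cn,0.012)[:,:2]
from scipy.optimize import least_squares
x=np.array([0,0.]);x=ray(c,[[309,208]],.012)[0,:2]
f=lambda x:np.hypot(*(P-x).T)-.118
x=least_squares(f,x,loss='cauchy',f_scale=.001).x
print('centre',x,len(P),np.sum(abs(f(x))<.002))
for n,uv,z in [('button',[245,228],.036),('rider',[334,257],.044),('fin',[350,218],.101),('tin',[247,293],.024),('potb',[251,136],.06)]:
    p=ray(c,[uv],z)[0]; d=p[:2]-x; print(n,p.round(4),'r',np.hypot(*d).round(4),'ang',np.degrees(np.arctan2(d[1],-d[0])).round(1))
# dark blobs and bright blob
g=im.max(2); P3=np.indices(g.shape)
def blob(mask):
    n,l,s,ce=cv2.connectedComponentsWithStats(mask.astype(np.uint8))
    for i in range(1,n):
        if s[i,4]>8: print(s[i],ce[i].round(1))
reg=np.zeros(g.shape,bool);reg[145:275,225:385]=1
print('dark');blob((g<45)&reg);print('bright');blob((im.min(2)>165)&reg)
E
```

```text
centre [0.55983419 0.07200454] 384 190
button [0.5225 0.193  0.036 ] r 0.1266 ang 72.8
rider [0.4626 0.0271 0.044 ] r 0.1071 ang -24.8
fin [0.5319 0.0013 0.101 ] r 0.076 ang -68.5
tin [0.3986 0.1937 0.024 ] r 0.202 ang 37.0
potb [0.6942 0.1754 0.06  ] r 0.1695 ang 142.4
dark
bright
[242 145  17   3  41] [250.  145.8]
[376 177   4   4  14] [377.3 178.5]
[289 186  41  41 921] [308.9 206.1]
[250 213   6   3  18] [252.5 214. ]
[254 219   6   4  17] [256.9 220.1]
[331 253   5   7  27] [333.  256.2]
```

View pics/crop1.png

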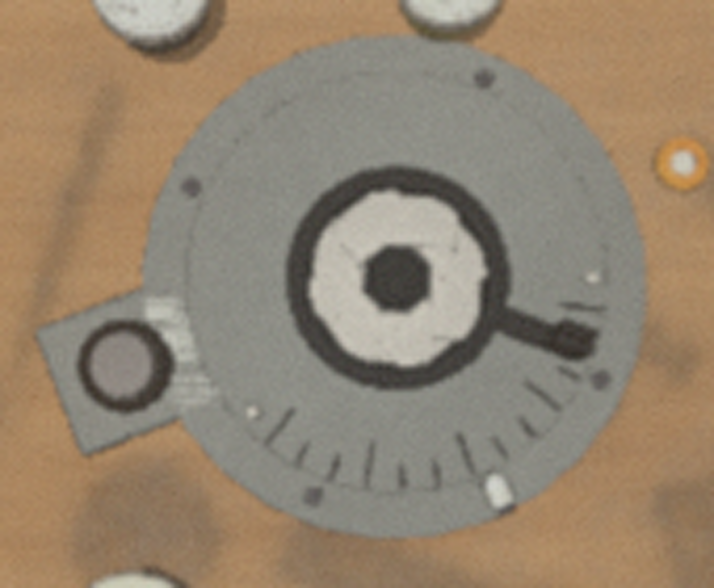

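The crop agrees with those measurements. The lever is at about -68° and the rider at about -25°, as world angles about the axis. I'll shut the fingers, rise and go to the right of the fin.

Call:
{"name": "drive_tool", "arguments": {
  "steps": [
    [1,0,0,31,0],
    [1,0,0,31,0],
    [1,0,0,31,0],
    [1,0,0,31,0],
    [1,19,34,0,0.05],
    [1,19,34,0,0.05],
    [1,19,34,0,0.05],
    [1,19,34,0,0.05],
    [1,19,34,0,0.05],
    [1,19,34,0,0.05],
    [1,19,34,0,0.05],
    [1,19,34,0,0.05],
    [1,19,34,0,0.05],
    [1,19,34,0,0.05],
    [1,19,34,0,0.05],
    [1,19,34,0,0.05],
    [1,19,34,0,0.05],
    [1,19,34,0,0.05],
    [1,19,34,0,0.05],
    [1,19,34,0,0]
  ]
}}

```text
clock: 1.82
position: [0.5694, -0.0205, 0.3506]
ee_rot: [-2.601, -1.762, 0.0]
force: [1.0, -0.7, 0.6]
width: 0.006
gripper_force: 0.0
```

```bash
python3 - <<'E'
from h import *
s=observe(); print(s['position'],R.from_rotvec(s['ee_rot']).as_matrix()[:,1],s['width'],s['force'],s['clock'])
print(arm.tcp_to_grasp)
c=cam('wrist','w1.png');print(c['xyz'],proj(c,[[.463,.027,.044],[.532,.001,.101],[.56,.072,.054]]))
C=np.array([.56,.072])
t=cam('top')
for z in(.044,.05):
  p=ray(t,[[333,256.2]],z)[0][:2]-C; print(np.degrees(np.arctan2(p[1],-p[0])),np.hypot(*p))
print(ray(t,[[309.8,206.2],[308.9,206.1]],.054))
E
```

```text
[ 0.56938264 -0.02045972  0.35060373] [ 9.28570893e-01 -3.71155053e-01 -1.50460612e-04] 0.005655809198261916 [ 1.04566501 -0.70543795  0.63078235] 1.8167
0.0188
[0.59922016 0.04910797 0.50984073] [[201.98639619 174.35454938]
 [244.80254318 179.58646397]
 [246.30943343 122.78174161]]
-24.204042711172992 0.1050309394223036
-23.98437460729485 0.10465938677826292
[[0.55862111 0.06947209 0.054     ]
 [0.55886242 0.07114095 0.054     ]]
```

View pics/w1.png

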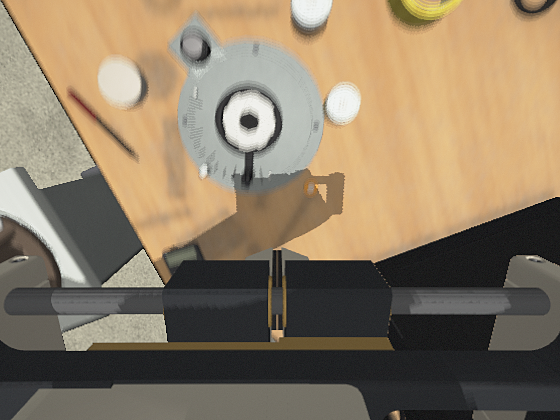

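The wrist view shows the fin near (248,180) and the rider near (204,171), with the ring centre at (249,121), which fits the prediction to 2–3 mm. Next I'll descend beside the fin and push to about -32°.

Call:
{"name": "drive_tool", "arguments": {
  "steps": [
    [1,0,0,-35,0],
    [1,0,0,-35,0],
    [1,0,0,-35,0],
    [1,0,0,-35,0],
    [1,0,0,-35,0],
    [1,0,0,-35,0],
    [1,0,0,-35,0],
    [1,0,0,-35,0],
    [1,0,0,0,0],
    [1,-3,2,0,0],
    [1,-3,2,0,0],
    [1,-3,2,0,0],
    [1,-3,1,0,0],
    [1,-3,1,0,0]
  ]
}}

```text
clock: 3.08
position: [0.5546, -0.0138, 0.0725]
ee_rot: [2.602, 1.757, 0.004]
force: [0.8, 0.3, -0.3]
width: 0.003
gripper_force: 0.0
```

Call:
{"name": "drive_tool", "arguments": {
  "steps": [
    [1,-4,0.6,0,-0.05],
    [1,-4,0.6,0,-0.05],
    [1,-4,0.6,0,-0.05],
    [1,-4.6,1.4,0,-0.058],
    [1,-4.6,1.4,0,-0.058],
    [1,-4.6,1.4,0,-0.058],
    [1,-4.3,2.2,0,-0.058],
    [1,-4.3,2.2,0,-0.058],
    [1,-4.3,2.2,0,-0.058],
    [1,-1.9,1.5,0,-0.03],
    [1,-1.9,1.5,0,-0.03],
    [1,-1.9,1.5,0,-0.03],
    [1,-1.9,1.5,0,-0.03],
    [1,0,0,0,0],
    [1,0,0,0,0]
  ]
}}

```text
clock: 4.33
position: [0.5079, 0.0046, 0.0715]
ee_rot: [3.014, 0.884, 0.002]
force: [0.2, -0.2, -0.3]
width: 0.006
gripper_force: 0.1
```

```bash
python3 - <<'E'
from h import *
s=observe(); print(s['position'],R.from_rotvec(s['ee_rot']).as_matrix()[:,1],s['force'],s['clock'])
a=cam('scene');b=cam('wrist')
u,v=proj(a,[[.49,.03,.05]])[0].astype(int)
A=cv2.resize(a['image'][v-60:v+60,u-70:u+50],(400,400),interpolation=2)
B=cv2.resize(b['image'],(533,400))[:, :400]
cv2.imwrite('pics/p2.png',np.hstack([A,B])[:,:,::-1]);print(u,v)
E
```

```text
[0.50790248 0.0045755  0.07147629] [ 5.40229799e-01 -8.41517212e-01  7.38735459e-04] [ 0.2009545  -0.18621544 -0.26375237] 4.3333
335 218
```

View pics/p2.png

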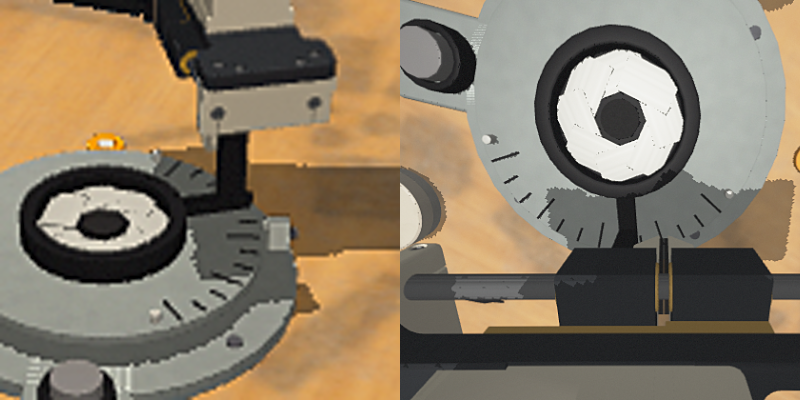

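The lever moved with the pusher and is still short of the rider: in the scene crop the nose is at (249,202) and the rider's top at (279,232). Both can be turned into angles.

```bash
python3 - <<'E'
from h import *
a=get_image('scene');b=get_image('wrist');C=np.array([.5593,.0712])
def ang(p): d=p[:2]-C; return np.degrees(np.arctan2(d[1],-d[0])).round(1),np.hypot(*d).round(4)
S=lambda x,y:[265+x*.3-.35,158+y*.3-.35]
p=ray(a,[S(249,202)],.052)[0];print('nose',p,ang(p))
p=ray(a,[S(279,223)],.047)[0];print('rider top',p,ang(p))
p=ray(a,[S(100,222)],.054)[0];print('ring ctr',p,ang(p))
W=lambda x,y:[(x-400)*1.05,y*1.05]
q=ray(b,[W(617,111)],.054)[0];r=ray(b,[W(627,210)],.052)[0]
print('wrist ring',q,'arm',r); d=(r-q)[:2];print(np.degrees(np.arctan2(d[1],-d[0])),np.hypot(*d))
s=observe();d=s['position'][:2]-C;print('tool',np.degrees(np.arctan2(d[1],-d[0])),np.hypot(*d))
E
```

```text
nose [0.48170842 0.02805339 0.052     ] (np.float64(-29.1), np.float64(0.0888))
rider top [0.46049177 0.03557348 0.047     ] (np.float64(-19.8), np.float64(0.105))
ring ctr [0.55621289 0.0823262  0.054     ] (np.float64(74.5), np.float64(0.0115))
wrist ring [0.5641603  0.07069577 0.054     ] arm [0.51345927 0.03407986 0.052     ]
-35.83653645102477 0.06254054174299672
tool -52.358336853435105 0.08412140628601111
```

Tool geometry and the wrist view both put the lever at about -35°, so about 10° remain. I'll push about 6.5° more, back off, rise, and measure both features with a clear view.

Call:
{"name": "drive_tool", "arguments": {
  "steps": [
    [1,-1.7,1.5,0,-0.028],
    [1,-1.7,1.5,0,-0.028],
    [1,-1.7,1.5,0,-0.028],
    [1,-1.7,1.5,0,-0.028],
    [1,0,0,0,0],
    [1,0,0,0,0],
    [1,6,-8,0,0],
    [1,6,-8,0,0],
    [1,12,-16,0,0],
    [1,0,-5,25,0],
    [1,0,-5,30,0],
    [1,0,-20,20,0],
    [1,0,-30,20,0],
    [1,0,-30,20,0],
    [1,0,-30,0,0],
    [1,0,0,0,0]
  ]
}}

```text
clock: 5.87
position: [0.5251, -0.1504, 0.1871]
ee_rot: [3.058, 0.698, 0.002]
force: [0.3, -0.0, -0.7]
width: 0.002
gripper_force: 0.0
```

```bash
python3 - <<'E'
from h import *
a=cam('top');b=cam('wrist')
A=cv2.resize(a['image'][160:270,285:385],(364,400),interpolation=2)
B=cv2.resize(b['image'][:315,:],(436*400//315*0+711,400))[:, :436]
np.save('b.npy',b['image']);
cv2.imwrite('pics/p3.png',np.hstack([A,B])[:,:,::-1]);print(b['xyz'],proj(b,[[.464,.029,.047],[.5593,.0712,.054]]))
E
```

```text
[ 0.59534489 -0.11503271  0.34542686] [[ 92.65127484 183.95097034]
 [ 70.92741359  70.10538287]]
```

View pics/p3.png

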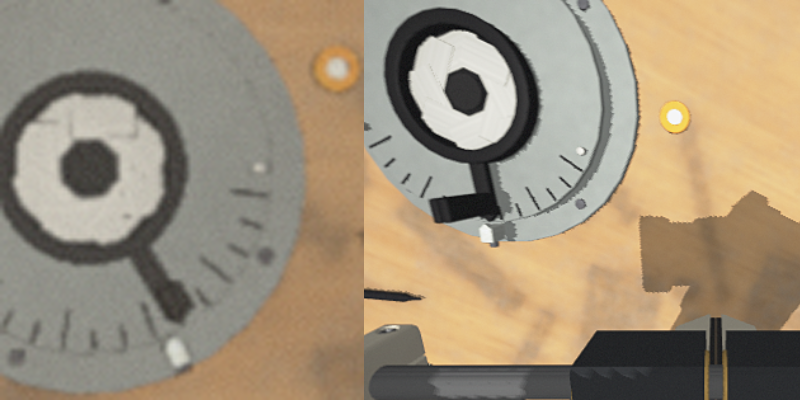

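The lever is a little short of the rider. In the wrist half the nose tip is near (496,217) and the rider's inward face is near (485,224). I'll zoom and measure with masks.

```bash
python3 - <<'E'
from h import *
b=get_image('wrist');a=get_image('top');im=b['image']
g=im.max(2)
# ring outer ellipse from dark mask
k=(g<60).astype(np.uint8);k[:, 150:]=0;k[135:]=0
k=cv2.morphologyEx(k,cv2.MORPH_OPEN,np.ones((3,3),np.uint8))
cn=max(cv2.findContours(k,cv2.RETR_EXTERNAL,cv2.CHAIN_APPROX_NONE)[0],key=cv2.contourArea)
P=ray(b,cn[:,0],.054)[:,:2]
from scipy.optimize import least_squares
f=lambda x:np.hypot(*(P-x).T)-.05
C=least_squares(f,[.56,.07],loss='cauchy',f_scale=.001).x
print('C',C,np.median(abs(f(C))))
r=(im.min(2)>185).astype(np.uint8)
n,l,s,ce=cv2.connectedComponentsWithStats(r[165:205,75:120].copy()); print(s,ce+[75,165])
def ang(p): d=p[:2]-C; return np.degrees(np.arctan2(d[1],-d[0])).round(2),np.hypot(*d).round(4)
w=lambda x,y:[(x-364)*.7876,y*.7876]
for nm,q,z in[('nose',w(497,217),.052),('arm mid',w(482,178),.052),('rider in',w(485,224),.047)]: print(nm,ang(ray(b,[q],z)[0]))
Ct=ray(a,[[285+89.5*100/364,160+168/4*1.1/1.1*110/110*1.1/1.0*1/1.1*1.1]],.054)[0];print(Ct)
cv2.imwrite('pics/z1.png',cv2.resize(im[120:200,55:135][:,:,::-1],(560,560),interpolation=2))
# crosses: where angle -24 pts project
th=np.radians(np.array([-34,-30,-26,-22]));
for R_,z in((.094,.052),(.097,.044)): print(((proj(b,np.c_[C[0]-R_*np.cos(th),C[1]+R_*np.sin(th),0*th+z])-[55,120])*7).round(0).tolist())
E
```

```text
C [0.56041373 0.0666176 ] 0.0009704645095267792
[[   0    0   45   40 1662]
 [  17    7    2    1    2]
 [   9    9    2    1    2]
 [  33    8    2    1    2]
 [  39    8    1    1    1]
 [   0   11    2    1    2]
 [   5   10    1    1    1]
 [  28   11    1    1    1]
 [  30   10    1    1    1]
 [  32   11    3    1    3]
 [  19   12   11   15  123]] [[ 96.88447653 184.566787  ]
 [ 92.5        172.        ]
 [ 84.5        174.        ]
 [108.5        173.        ]
 [114.         173.        ]
 [ 75.5        176.        ]
 [ 80.         175.        ]
 [103.         176.        ]
 [105.         175.        ]
 [108.         176.        ]
 [ 98.61788618 184.82113821]]
nose (np.float64(-29.96), np.float64(0.0887))
arm mid (np.float64(-25.76), np.float64(0.0591))
rider in (np.float64(-21.65), np.float64(0.0951))
[0.55863398 0.06986694 0.054     ]
[[403.0, 389.0], [357.0, 394.0], [311.0, 395.0], [265.0, 393.0]]
[[438.0, 401.0], [393.0, 405.0], [346.0, 407.0], [300.0, 405.0]]
```

View pics/z1.png

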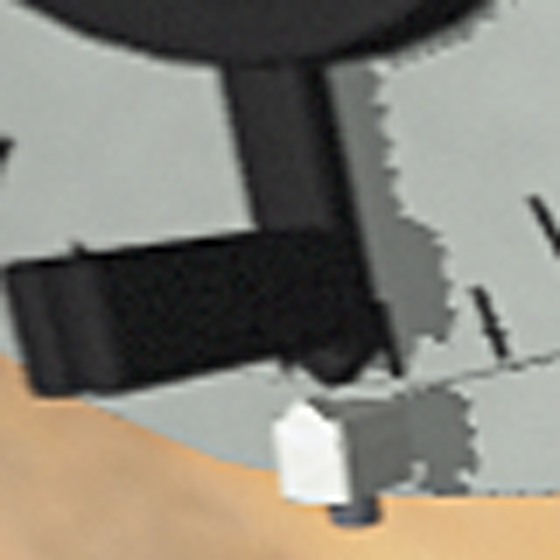

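The nose tip is near (337,380) in the zoom and the rider's inward point near (300,402), a gap of roughly 5°. I'll check it once with averaged top frames.

```bash
python3 - <<'E'
from h import *
cs=[get_image('top') for _ in range(6)];c=cs[0];im=np.mean([x['image'] for x in cs],0);g=im.max(2)
v,u=np.mgrid[150:275,240:380];uv=np.c_[u.ravel(),v.ravel()];G=g[v,u].ravel();mn=im.min(2)[v,u].ravel()
def pol(z,C): d=ray(c,uv,z)[:,:2]-C; return np.degrees(np.arctan2(d[:,1],-d[:,0])),np.hypot(*d.T)
C=np.array([.559,.0712])
k=(G<90)
for it in range(6):   # ring centre by centroid of dark annulus opposite halves
    a,r=pol(.054,C); s=k&(r<.055)&(r>.03)&(abs(a+30)>14)&(abs(a-150)>14)
    C=C+(ray(c,uv[s],.054)[:,:2].mean(0)-C)
print('C',C)
a,r=pol(.052,C)
for lo,hi in((.055,.062),(.06,.068),(.086,.094)):
    s=(r>lo)&(r<hi)&(abs(a+30)<15); w=np.clip(120-G[s],0,None); print('arm',lo,(a[s]*w).sum()/w.sum(),w.sum())
a,r=pol(.101,C); s=(r>.068)&(r<.09)&(abs(a+30)<12); w=np.clip(80-G[s],0,None); print('fin',(a[s]*w).sum()/w.sum())
for z in(.045,.048):
    a,r=pol(z,C); s=(r>.096)&(r<.113)&(abs(a+25)<9); w=np.clip(mn[s]-165,0,None); print('rider',(a[s]*w).sum()/w.sum(),(r[s]*w).sum()/w.sum(),w.sum())
print(observe()['position'],observe()['clock'])
E
```

```text
C [0.56043031 0.07004083]
arm 0.055 -27.860283148825417 1066.0
arm 0.06 -28.18257343796461 1275.1666666666665
arm 0.086 -29.447485532696803 1092.3333333333335
fin -26.330774269052903
rider -22.968943513855532 0.10478176198082162 739.8333333333334
rider -22.857181757552084 0.10459946971831426 739.8333333333334
[ 0.52489783 -0.14069517  0.18558943] 6.3667
```

Lever at about -28.0°, rider at about -22.9°, so 5° remain. I'll come back behind the fin and finish.

Call:
{"name": "drive_tool", "arguments": {
  "steps": [
    [1,0,30,0,0],
    [1,0,30,0,0],
    [1,0,30,0,0],
    [1,0,29,0,0],
    [1,0,0,0,0],
    [1,0,0,-30,0],
    [1,0,0,-30,0],
    [1,0,0,-30,0],
    [1,0,0,-24,0],
    [1,0,0,0,0],
    [1,-5,6,0,-0.02],
    [1,-5,6,0,-0.02],
    [1,-5,6,0,-0.02],
    [1,-4,6,0,-0.02],
    [1,0,0,0,0],
    [1,0,0,0,0]
  ]
}}

```text
clock: 7.7
position: [0.5065, 0.0018, 0.0729]
ee_rot: [3.085, 0.592, 0.002]
force: [1.2, -1.1, -1.1]
width: 0.005
gripper_force: 0.0
```

```bash
python3 - <<'E'
from h import *
p=observe()['position'];print(p,(np.array([.496,.016])-p[:2])*1000)
E
```

```text
[0.50654084 0.00181993 0.0729205 ] [-10.54083667  14.18007488]
```

Call:
{"name": "drive_tool", "arguments": {
  "steps": [
    [1,-1.5,2,0,0],
    [1,-1.5,2,0,0],
    [1,-1.5,2,0,0],
    [1,-1.5,2,0,0],
    [1,-1.5,2,0,0],
    [1,-1.5,2,0,0],
    [1,-1.5,2,0,0],
    [1,0,0,0,0],
    [1,0,0,0,0],
    [1,0,0,0,0]
  ]
}}

```text
clock: 8.53
position: [0.495, 0.0156, 0.0717]
ee_rot: [-3.086, -0.59, 0.001]
force: [-0.2, -0.5, 0.1]
width: 0.003
gripper_force: 0.0
```

Call:
{"name": "drive_tool", "arguments": {
  "steps": [
    [1,6,-8,0,0],
    [1,6,-8,0,0],
    [1,12,-16,0,0],
    [1,0,-5,25,0],
    [1,0,-5,30,0],
    [1,0,-20,20,0],
    [1,0,-30,20,0],
    [1,0,-30,20,0],
    [1,0,-30,0,0],
    [1,0,0,0,0],
    [1,0,0,0,0]
  ]
}}

```text
clock: 9.45
position: [0.5193, -0.1399, 0.1869]
ee_rot: [3.086, 0.582, 0.0]
force: [-1.4, 0.1, -0.7]
width: 0.006
gripper_force: 0.0
```

```bash
cat > meas.py <<'E'
from h import *
cs=[get_image('top') for _ in range(6)];c=cs[0];im=np.mean([x['image'] for x in cs],0);g=im.max(2)
v,u=np.mgrid[150:275,240:380];uv=np.c_[u.ravel(),v.ravel()];G=g[v,u].ravel();mn=im.min(2)[v,u].ravel()
C=np.array([.5604,.0700])
def pol(z): d=ray(c,uv,z)[:,:2]-C; return np.degrees(np.arctan2(d[:,1],-d[:,0])),np.hypot(*d.T)
a,r=pol(.052)
for lo,hi in((.055,.062),(.06,.068),(.086,.094)):
    s=(r>lo)&(r<hi)&(abs(a+23)<15); w=np.clip(120-G[s],0,None); print('arm',lo,(a[s]*w).sum()/w.sum(),w.sum())
a,r=pol(.047); s=(r>.096)&(r<.113)&(abs(a+25)<9); w=np.clip(mn[s]-165,0,None); print('rider',(a[s]*w).sum()/w.sum())
print(ray(c,[[245,228]],.036))
b=cam('wrist');cv2.imwrite('pics/z2.png',np.hstack([cv2.resize(x,(400,400),interpolation=2) for x in (im[190:270,295:375].astype(np.uint8),b['image'][110:210,45:145])])[:,:,::-1])
print(observe()['position'])
E
python3 meas.py
```

```text
arm 0.055 -22.408057370200922 1077.5
arm 0.06 -22.857492482120296 1247.6666666666665
arm 0.086 -23.07002121701066 1272.3333333333335
rider -22.8809887311693
[[0.52247152 0.19300447 0.036     ]]
[ 0.51937677 -0.13550921  0.18651242]
```

View pics/z2.png

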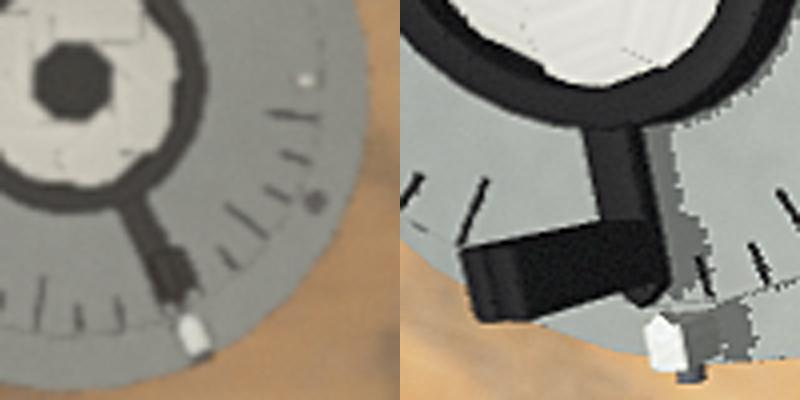

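In both views the nose lines up with the rider, within 0.5°. Next I'll go over to the button at about (0.522, 0.194).

Call:
{"name": "drive_tool", "arguments": {
  "steps": [
    [1,0,0,20,0],
    [1,0,33,0,0],
    [1,0,33,0,0],
    [1,0,33,0,0],
    [1,0,33,0,0],
    [1,0,33,0,0],
    [1,0,33,0,0],
    [1,1,33,0,0],
    [1,1,33,0,0],
    [1,1,33,0,0],
    [1,0,33,0,0],
    [1,0,0,0,0],
    [1,0,0,-30,0],
    [1,0,0,-30,0],
    [1,0,0,-30,0],
    [1,0,0,-30,0],
    [1,0,0,-30,0],
    [1,0,0,0,0],
    [1,0,0,0,0]
  ]
}}

```text
clock: 11.38
position: [0.5211, 0.1934, 0.0559]
ee_rot: [3.085, 0.591, -0.005]
force: [0.4, -0.1, 0.6]
width: 0.005
gripper_force: 0.0
```

```bash
python3 - <<'E'
from h import *
s=observe();print(s['position'],s['force'])
a=get_image('scene');u,v=proj(a,[[.522,.194,.036]])[0].astype(int);print(u,v)
cv2.imwrite('pics/b.png',cv2.resize(a['image'][v-70:v+50,u-60:u+90],(750,600),interpolation=2)[:,:,::-1])
E
```

```text
[0.52112948 0.19336711 0.05592578] [ 0.38770838 -0.06344978  0.57395121]
289 269
```

View pics/b.png

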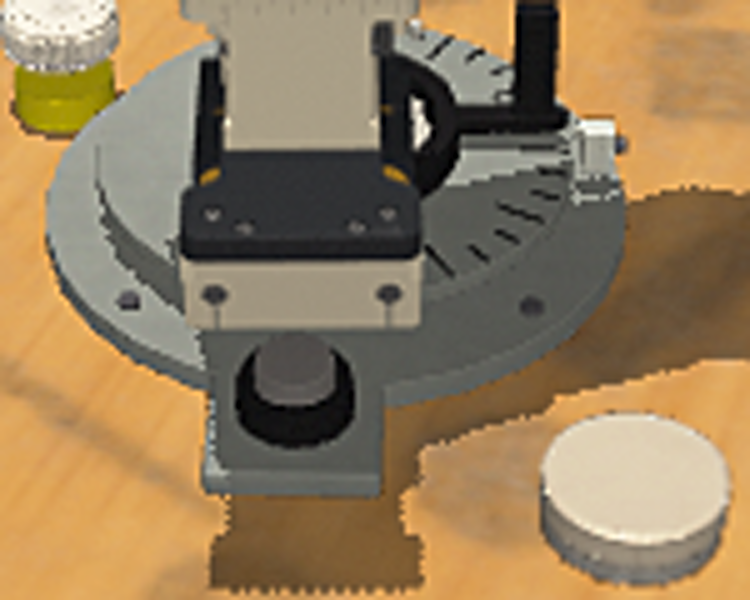

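The carriage's front end hides the fingers here, but the cap below it (about (295,365)) and the tool's measured position match. The nose still meets the rider. Pressing now.

Call:
{"name": "drive_tool", "arguments": {
  "steps": [
    [1,1,0.5,-5,0],
    [1,0,0,-5,0],
    [1,0,0,-5,0],
    [1,0,0,-5,0],
    [1,0,0,-2.5,0],
    [1,0,0,-2.5,0],
    [1,0,0,-2,0],
    [1,0,0,0,0],
    [1,0,0,0,0],
    [1,0,0,0,0]
  ]
}}

```text
clock: 12.27
position: [0.5236, 0.1941, 0.0303]
ee_rot: [3.086, 0.59, 0.001]
force: [-1.6, -1.1, 7.2]
width: 0.006
gripper_force: 4.0
```

Call:
{"name": "drive_tool", "arguments": {
  "steps": [
    [1,0,0,-1,0],
    [1,0,0,-1,0],
    [1,0,0,0,0],
    [1,0,0,0,0],
    [1,0,0,0,0]
  ]
}}

```text
clock: 12.68
position: [0.5237, 0.1941, 0.0299]
ee_rot: [3.085, 0.589, 0.002]
force: [-7.7, -2.7, 28.2]
width: 0.006
gripper_force: 14.0
```

The force rose to 28 N with no further travel, so the button is at its stop. Now I'll lift clear.

Call:
{"name": "drive_tool", "arguments": {
  "steps": [
    [1,0,0,5,0],
    [1,0,0,10,0],
    [1,0,0,25,0],
    [1,0,0,35,0],
    [1,0,0,35,0],
    [1,0,0,35,0],
    [1,0,0,35,0],
    [1,0,-30,0,0],
    [1,0,-30,0,0],
    [1,0,-30,0,0],
    [1,0,-30,0,0],
    [1,0,-30,0,0],
    [1,0,-30,0,0],
    [1,0,-30,0,0],
    [1,0,-30,0,0],
    [1,0,-30,0,0],
    [1,0,-30,0,0],
    [1,0,-30,0,0],
    [1,0,0,0,0],
    [1,0,0,0,0]
  ]
}}

```text
clock: 14.35
position: [0.5228, -0.138, 0.2077]
ee_rot: [3.087, 0.584, -0.001]
force: [0.8, 0.1, 0.2]
width: 0.008
gripper_force: 0.0
```

```bash
python3 meas.py
```

```text
arm 0.055 -22.41334575299775 1074.1666666666665
arm 0.06 -22.8506412532847 1245.6666666666665
arm 0.086 -23.050629261727348 1270.1666666666667
rider -22.89216937321988
[[0.52247152 0.19300447 0.036     ]]
[ 0.52345498 -0.1348578   0.20778985]
```

The lever hasn't moved and is still set. I'm handing in.

```bash
python3 -c "
from cell import arm; print(arm.sign_off())"
```

```text
the job is handed in; nothing more can be done
None
```

The lever is set to the rider (within about 0.5° in the camera views), the start button was pressed to its stop and released, and the job is handed in; the sign-off gave no verdict, and I took no picture of the button coming back up.

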